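# Push the screw case home between freshly glued battens

## Task

Push the screw case along the board, line it up with the bay and push it in between the two guide battens until it sits flat against the stop at the far end. The battens were glued a minute ago, so neither the case nor the robot may touch either of them. Only push the case with the fingers, never lift or tip it, leave the other things on the bench where they are, and finish clear of everything.

Things in the scene. Friction and masses are not known exactly. Their poses are not given: they have to be found in the camera images.
- case: Closed grey and black plastic screw case, 92 mm long (x), 100 mm wide (y), 64 mm tall, 0.4 to 0.75 kg, loose. Origin: centre of its underside. It starts on the board before the bay's mouth, up to 40 mm off the lane's centre line and 0.22 rad askew, x roughly down the lane. It slides under a few newtons; two fingertips spread across a face square it up, and it stops when the push stops.
- bay: Fixed plywood board, 330 (x) by 400 (y) by 12 mm thick, on the bench, with the bay built on it. Origin: centre of its underside, on the lane's centre line; x points down the lane from mouth to stop, y left across it, z up. The case slides on its top (z = 12 mm). The lane is 122 mm wide between the battens (11 mm to spare each side of the case), open above.
- rail_left: Left guide batten, dark wood, 120 mm long (along the lane), 18 mm wide, 16 mm high, on the board: its top is 28 mm above the bench. Origin: centre of its underside. It runs from x = 5 to 125 mm in the bay's frame and its inner face is at y = +61 mm. Not to be touched.
- rail_right: Right guide batten, the same, its inner face at y = -61 mm in the bay's frame. Not to be touched.
- stop: Wooden end stop screwed across the lane's far end, 20 mm (x) by 150 mm (y) by 30 mm high, its origin at the centre of its underside. The face that the case meets is at x = 125 mm in the bay's frame. It is fixed and may be pressed by the case.
- bay_mouth (a point): The middle of the lane's mouth, on the board's top, level with the near ends of the battens (x = 5 mm in the bay's frame).
- bay_home (a point): Where the origin of the case lies when the case is fully home: on the board's top, on the centre line, 46 mm before the stop's face (x = 79 mm in the bay's frame).
- glue_bottle: White glue bottle, 52 mm across and 140 mm tall, standing on the board beside the battens. Origin: centre of its underside. Leave it alone.
- offcut: Light wood offcut, 90 by 44 by 35 mm high, lying on the board beside the battens on the other side. Origin: centre of its underside. Leave it alone.
- tape_measure: Black and grey tape measure, a rounded block 70 (x) by 36 (y) by 62 mm high, standing on the bench just off the board's left edge. Origin: centre of its underside. Leave it alone.
Mind the look-alikes: they are no part of the job. Leave any blue look-alike of the case alone.

How it is judged (in metres and radians):
At the end, for the whole second after the job is handed in: The case stands on the board between the battens, fully home: its origin within 5 mm of the home point along the lane and 11 mm across it, square to the lane within 0.07 rad, upright and at rest (x of case in the frame of bay_home between -0.005 and 0.004 m and y of case in the frame of bay_home between -0.011 and 0.011 m and z of case in the frame of bay_home below 0.003 m and angle between the x axis of case and the x axis of bay, either way round below 0.07 rad and angle between case's own z axis and vertical below 0.03 rad and linear speed of case below 0.01 m/s); the robot touches nothing.
It fails at once if a guide batten is touched, by the case or the robot or anything else (contact force between any of rail_left, rail_right and anything else above 0.2 N).
It fails at once if the case is lifted off the board (z of case in the frame of bay above 0.018 m).
It fails at once if the case is tipped (angle between case's own z axis and vertical above 0.15 rad).
It fails at once if the glue bottle, the offcut or the tape measure is moved by more than 10 mm (distance of any of glue_bottle, offcut, tape_measure from where it was at the start of the episode above 0.01 m).
It fails at once if the glue bottle is tipped (angle between glue_bottle's own z axis and vertical above 0.3 rad).
It also fails if it takes over 64 s, if anything falls off the work surface, if the arm or the gripper's body presses on something with over 40 N, if the wrist force passes 120 N, or if a joint passes its speed limit or range.

## Robot

A 7-joint arm with a two-finger parallel gripper is mounted at the origin on the work surface. World frame = base frame: x ahead of the robot, y to its left, z up, the work surface at z = 0. Lengths are in m, angles in degrees, forces in N, time in s.
With the tool pointing down it reaches from about 0.425 to 0.875 m from the base axis. Payload 4.7 kg.
Tool frame: the origin (TCP) lies at the very end of the fingers, on their centre line; the grasp point (between the pads) lies 19 mm behind it; z points along the fingers, y is the direction in which the jaws open and shut (so a half turn about z gives the same grasp; the last joint's range is limited). The gripper opens to 87 mm and grips with 3 to 60 N. Pads are 19 mm wide; open, the fingers measure 117 mm over their backs; the gripper's body (75 mm by 190 mm) begins 51 mm behind the grasp point.
Start: joints at [68.761, 18.392, -4.016, 83.108, 1.295, 78.541, -3.26], TCP at [0.244, -0.602, 0.223] pointing down, gripper open.
Joint ranges: [-163.93, 163.93], [-17.29, 119.83], [-79.2, 71.16], [3.27, 140.29], [-89.18, 269.18], [5.43, 117.66], [-154.24, 154.24]. Speed limits (degrees/s): [147.25, 147.25, 180, 180, 180, 180, 180].

## Interface

Orientations are given as [roll, pitch, yaw] about the fixed x, y, z axes, in that order (R = Rz(yaw) Ry(pitch) Rx(roll)).
In Python, from cell import * gives the robot as it stands.
- The arm moves only by the tool drive_tool, never from a script. Its argument "moves" is text: rows parted by semicolons, each of 5 numbers parted by spaces: the shift along the tool's x, y, z in m, then the turn about the tool's z in degrees, then the gripper's target within -1 to 1 (fully open at 1, half-way at 0, shut at -1). In form: x y z yaw fingers; .... A call has exactly 8 rows; each row is the pose to reach, as a shift and turn from the pose commanded when the call began, along the tool's axes at that moment; what a row does not reach only later rows make up. A row lasts 1/10 s, in which the tool goes at most 50 mm and 8.59 degrees, less where a joint would pass 70% of its speed; a pose out of reach is approached as far as the arm can. A call with a gripper value outside its range is refused whole. The fingers move at their own pace and stop on an object; "grip_force" is the grip in N (left out, the last holds). Time passes only in rows, so rows that repeat a pose let the fingers close, or fill a call up. It gives the time, the measured TCP pose, the force and the opening at its end, in the units of the state.
- get_obs(): the state, without advancing time (a new reading comes with each control period).
- read_camera(name): name is "side" or "top" or "wrist"; returns (picture, depth): 480x640x3 uint8, red, green, blue; 480x640 float32, m along the optical axis (not along the pixel's ray), 0 where there is no reading.
- calibration(name): a dict with "intrinsics" (3x3 intrinsics, pixels), "k1" (the pictures are not rectified: a ray, as slopes to the right and down, at radius r is drawn at 1 + k1 r^2 times it, then the intrinsics apply), "cam_to_world" (4x4, takes a point from camera to world coordinates); the wrist camera has in their place "T_tool_cam" (4x4, takes a point from camera to tool coordinates, whose origin is the TCP and whose axes are the flange's). Camera axes: x right, y up, looking along -z (the intrinsics and any distortion apply to the point x, -y, -z); pixel columns grow to the right and rows downward; lengths in m; the calibration is good to about 2 mm. A picture is of the moment at which its call begins: read the wrist's pose just before it. calibration takes no time and is no camera call.
- sign_off(): hands the job in, once; it reports no verdict.
Trained networks look in the newest picture that a camera, given by its name, has taken for a name from the list of things; names that differ only in an ending like _2 or _b are one class to them, and where a whole thing is asked for, a point or a joint stands for the part that bears it (a point fixed in the world has none). Each returns a list of dicts, best first, with "conf" (0 to 1); they miss things now and then, are a little off and sometimes report something else, mostly with a low value. They report only what shows in the picture. A call takes as long as a camera call. They do not tell look-alikes from the thing itself.
- search_frame(camera, name): "uv" ([column, row] in pixels, amid what is visible of it).
- pinpoint(camera, name): "uv" ([column, row] in pixels: a listed point, or the origin of a listed thing).
The state is a dict: "time_s": time; "qpos": joint angles; "joint_velocities": joint speeds; "effort": joint torques, N m; "tool_pos": TCP position; "tool_rot": TCP orientation; "force": force on the tool from outside, world axes, zero at the start; "wrist_torque": the same for the moment, N m; "grip_width": finger opening in m.
Only numpy, scipy, OpenCV 4.12 (cv2) and the standard library are available. Lean on these libraries where they do the work, as an engineer would, in place of code of your own. Each camera call takes 0.05 s, during which the arm holds its last target. There are 200 camera calls.

## Working session

There is one attempt and no reset: what is moved stays moved. The work goes in short steps, Python scripts to look and compute and a tool call to move; the robot and the scene stay as the last step left them, time stands still between calls to the robot, and variables do not carry over. Pictures are saved under pics/ and viewed, about 8 in all and at most 12, crops included, and the job is handed in when it is done.

Besides the shell and the picture viewer there is one more tool, called in YAML: its name, and indented under it one key for each argument. drive_tool: Moves the arm, as the interface text tells. Its arguments: {"type":"object","properties":{"moves":{"type":"string"},"grip_force":{"type":"number"}},"required":["moves"]}

```bash
ls; mkdir -p pics
cat > h.py <<'E'
from cell import *
import numpy as np, cv2
def px2w(cam,uv,z=None,depth=None):
    c=calibration(cam);K=np.array(c["intrinsics"]);T=np.array(c["cam_to_world"])
    uv=np.atleast_2d(np.array(uv,float))
    d=(uv-K[:2,2])/[K[0,0],K[1,1]]
    s=d.copy()
    for _ in range(10): s=d/(1+c["k1"]*(s**2).sum(1,keepdims=True))
    r=np.c_[s[:,0],-s[:,1],-np.ones(len(s))]
    w=r@T[:3,:3].T;o=T[:3,3]
    t=(z-o[2])/w[:,2] if depth is None else np.asarray(depth)
    return o+w*t[:,None]
def depth_at(D,uv): 
    return np.array([D[int(round(v)),int(round(u))] for u,v in np.atleast_2d(uv)])
E
python3 - <<'E'
from h import *
o=get_obs();print(o)
for c in("top","side"):
    im,D=read_camera(c);cv2.imwrite(f"pics/{c}0.png",im[:,:,::-1]);np.save(f"pics/{c}0.npy",D)
    for n in("case","bay","rail_left","rail_right","stop","bay_mouth","bay_home","glue_bottle","offcut","tape_measure"):
        print(c,n,[(np.round(r["uv"],1).tolist(),round(r["conf"],2)) for r in pinpoint(c,n)[:3]])
    print(calibration(c))
E
```

```text
pics
{'time_s': 0.0, 'qpos': array([68.76221639, 18.43935695, -4.01396359, 83.1731784 ,  1.29654259,
       78.53776585, -3.26137079]), 'joint_velocities': array([ 0.02698039, -0.01949688, -0.05459115,  0.06038378, -0.07160591,
       -0.07020421, -0.04246442]), 'effort': array([ 2.22438493e-04, -4.91286206e+01, -4.03768821e-01, -3.12528920e+01,
       -6.38740626e-02,  4.37890913e-02,  1.86187690e-04]), 'tool_pos': array([ 0.2437083 , -0.60202183,  0.221473  ]), 'tool_rot': array([-1.79895014e+02,  7.50429222e-03,  2.20449512e+01]), 'force': array([-0.27992023,  0.69294232, -1.0578389 ]), 'wrist_torque': array([ 0.00591078, -0.03130256,  0.02263253]), 'grip_width': 0.08709373996943647}
top case [([370.4, 232.5], 0.96), ([461.5, 328.9], 0.78), ([256.3, 326.0], 0.65)]
top bay [([368.6, 204.7], 0.69)]
top rail_left []
top rail_right [([396.0, 177.4], 0.74)]
top stop [([372.1, 153.2], 0.77), ([396.8, 176.4], 0.54)]
top bay_mouth [([369.5, 196.8], 0.89)]
top bay_home [([370.2, 172.4], 0.57)]
top glue_bottle [([311.2, 167.6], 0.63)]
top offcut [([429.8, 166.3], 0.76)]
top tape_measure [([
[... 720 characters left out ...]
8, 190.0], 0.79)]
side bay_mouth [([319.3, 205.9], 0.61)]
side bay_home [([295.5, 201.7], 0.59)]
side glue_bottle [([265.9, 221.5], 0.82), ([296.2, 197.4], 0.18)]
side offcut [([316.5, 171.6], 0.85)]
side tape_measure [([273.2, 262.7], 0.58)]
{'intrinsics': array([[457.48660921,   0.        , 321.86509693],
       [  0.        , 457.48660921, 230.76629361],
       [  0.        ,   0.        ,   1.        ]]), 'k1': 0.0359798438631543, 'cam_to_world': array([[-0.90194487,  0.25836038, -0.34604244,  0.14628562],
       [-0.43184935, -0.53725967,  0.72447096,  0.86023265],
       [ 0.00125995,  0.80287107,  0.59615137,  0.70333295],
       [ 0.        ,  0.        ,  0.        ,  1.        ]])}
```

Run:
```python
import cv2
im=cv2.imread("pics/top0.png")[130:350,220:500];cv2.imwrite("pics/t0c.png",cv2.resize(im,None,fx=2.7,fy=2.7,interpolation=cv2.INTER_CUBIC))
```

```text
(no output)
```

View pics/t0c.png

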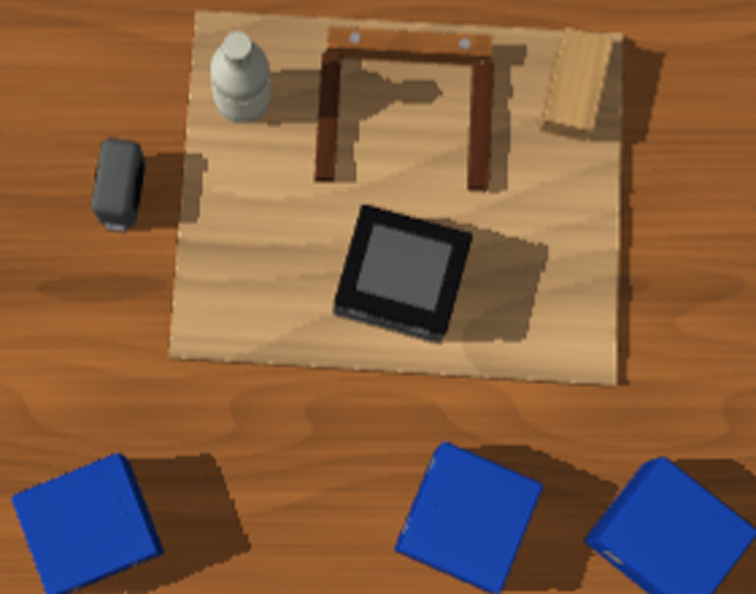

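View pics/side0.png

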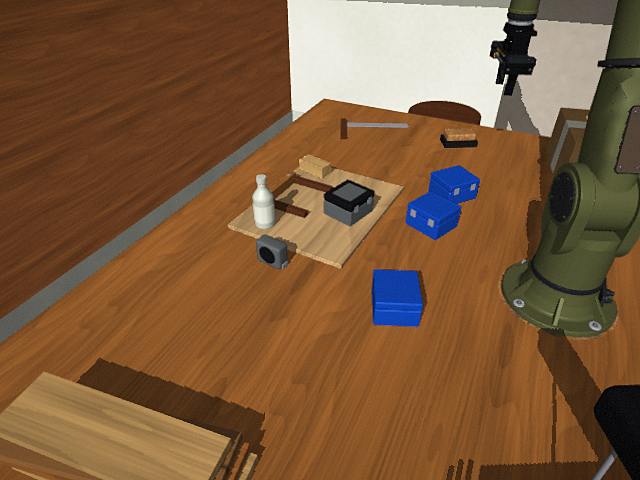

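The top view shows the bay opening downwards, away from the robot's base being at the bottom. The rails are at crop (327,115) and (481,125). The grey and black case is at (403,272), turned clockwise. Three blue look-alikes sit at the bottom and stay untouched. Next I'll measure from colour and depth.

```bash
cat >> h.py <<'E'
def cloud(cam,D):
    v,u=np.mgrid[0:480,0:640]
    return px2w(cam,np.c_[u.ravel(),v.ravel()],depth=D.ravel()).reshape(480,640,3)
def bayframe(P,o,yaw):
    c,s=np.cos(yaw),np.sin(yaw);d=np.asarray(P)[...,:2]-o
    return np.stack([d[...,0]*c+d[...,1]*s,-d[...,0]*s+d[...,1]*c],-1)
def rect(pts):
    r=cv2.minAreaRect((np.asarray(pts)[:,:2]*1000).astype(np.float32)); 
    a=r[2]; w,h=r[1]
    return np.array(r[0])/1000,(w,h),a
E
python3 - <<'E'
from h import *
im=cv2.imread("pics/top0.png");D=np.load("pics/top0.npy");W=cloud("top",D)
v,u=np.mgrid[0:480,0:640];roi=(u>275)&(u<455)&(v>132)&(v<275)
z=W[...,2]
for lo,hi in((-.01,.006),(.006,.02),(.02,.036),(.036,.06),(.06,.09)):
    m=roi&(z>lo)&(z<hi);print(lo,m.sum(),np.median(z[m]) if m.any() else 0)
m=roi&(z>.066)&(z<.09)&(v>195);n,l,s,c=cv2.connectedComponentsWithStats(m.astype(np.uint8));k=1+s[1:,4].argmax()
P=W[l==k];print("case top",P.mean(0),P[:,2].std(),rect(P))
# colour: batten pixels
hsv=cv2.cvtColor(im,cv2.COLOR_BGR2HSV)
for name,cr in(("L",(327,115)),("R",(481,130)),("stop",(410,42)),("board",(250,250)),("shadowR",(505,130))):
    x,y=int(cr[0]/2.7+220),int(cr[1]/2.7+130);print(name,(x,y),im[y,x],W[y,x])
# corners
q=np.array([(195,11),(622,34),(618,384),(170,358)])/2.7+[220,130]
print("board",px2w("top",q,z=.012))
q=np.array([(370,205),(470,235),(440,332),(335,305)])/2.7+[220,130]
print("case",px2w("top",q,z=.076))
q=np.array([(316,181),(334,181),(468,189),(489,190),(341,62),(471,66),(328,52),(493,58)])/2.7+[220,130]
print("rails",px2w("top",q,z=.028))
for nme,uv,zz in(("bay",(368.6,204.7),0),("mouth",(369.5,196.8),.012),("home",(370.2,172.4),.012),("case",(370.4,232.5),.012)):print(nme,px2w("top",uv,z=zz))
for nme,uv,zz in(("bay",(319.2,210.1),0),("mouth",(319.3,205.9),.012),("home",(295.5,201.7),.012),("case",(349.4,210.9),.012)):print("side",nme,px2w("side",uv,z=zz))
E
```

```text
-0.01 4368 0.0004742659665125659
0.006 16418 0.012518076606631512
0.02 993 0.028221199594119728
0.036 1365 0.045446551011157243
0.06 1784 0.07661755714519403
case top [ 0.51742073 -0.0888484   0.07668305] 0.0025348262627204873 (array([ 0.51854889, -0.08906851]), (99.65924072265625, 92.7265625), 74.22373962402344)
L (341, 172) [14 25 46] [ 0.67355286 -0.0257265   0.0245099 ]
R (398, 178) [24 42 78] [ 0.65718591 -0.16580042  0.02728317]
stop (371, 145) [ 42  83 135] [ 0.73747137 -0.09935458  0.04122471]
board (312, 222) [ 86 125 160] [0.54910435 0.04559086 0.0132697 ]
shadowR (407, 178) [52 76 99] [ 0.66097577 -0.189799    0.0148965 ]
board [[ 0.77778881  0.09744334  0.012     ]
 [ 0.75422532 -0.30107228  0.012     ]
 [ 0.42631942 -0.28431626  0.012     ]
 [ 0.44840718  0.11542641  0.012     ]]
case [[ 0.57410158 -0.06163998  0.076     ]
 [ 0.54745564 -0.14776942  0.076     ]
 [ 0.46244803 -0.12038334  0.076     ]
 [ 0.48567421 -0.03085646  0.076     ]]
rails [[ 0.60855744 -0.0157382   0.028     ]
 [ 0.60856814 -0.03205974  0.028     ]
 [ 0.60114488 -0.15310833  0.028     ]
 [ 0.60021743 -0.17200531  0.028     ]
 [ 0.72172653 -0.0389281   0.028     ]
 [ 0.71768642 -0.15823554  0.028     ]
 [ 0.73140503 -0.02698847  0.028     ]
 [ 0.72534704 -0.17854665  0.028     ]]
bay [[ 0.59640914 -0.09497688  0.        ]]
mouth [[ 0.61351773 -0.096474    0.012     ]]
home [[ 0.67647644 -0.09900824  0.012     ]]
case [[ 0.52330877 -0.09751071  0.012     ]]
side bay [[ 0.60224126 -0.07716736  0.        ]]
side mouth [[ 0.60315947 -0.07975085  0.012     ]]
side home [[ 0.67175682 -0.07009822  0.012     ]]
side case [[ 0.51951537 -0.09294798  0.012     ]]
```

```bash
cat >> h.py <<'E'
BO=np.array([.6017,-.0931]);BY=np.radians(-3.1)
def tobay(P): return bayframe(P,BO,BY)
def goto(x,y,z,yaw=0):
    """tool-axis shift to bay-frame target"""
    o=get_obs();p=o["tool_pos"];w=np.radians(o["tool_rot"][2])
    c,s=np.cos(BY),np.sin(BY);g=np.array([BO[0]+c*x-s*y,BO[1]+s*x+c*y])-p[:2]
    print("t",o["time_s"],"now bay",tobay(p[None])[0].round(4),"z",p[2].round(4),"rot",o["tool_rot"].round(2),"F",o["force"].round(1),"w",o["grip_width"])
    print("shift",np.round([g[0]*np.cos(w)+g[1]*np.sin(w),g[0]*np.sin(w)-g[1]*np.cos(w),p[2]-z],4),"turn",np.degrees(w-BY)-yaw)
E
python3 - <<'E'
from h import *
D=np.load("pics/top0.npy");W=cloud("top",D)
for n,uv in(("bottle",(311.2,167.6)),("offcut",(429.8,166.3)),("tape",(263.9,199.5))):print(n,tobay(px2w("top",uv,z=0.012))*1000)
v,u=np.mgrid[0:480,0:640];
m=(u<330)&(u>290)&(v<180)&(v>130)&(W[...,2]>.04);b=tobay(W[m])*1000;print("bottle pts",b.min(0),b.max(0),W[m][:,2].max())
# rails by dark-red colour
im=cv2.imread("pics/top0.png").astype(int)
B=tobay(px2w("top",np.c_[u.ravel(),v.ravel()],z=.028)).reshape(480,640,2)*1000
dark=(im[...,2]<100)&(im[...,2]>1.6*im[...,0])&(abs(W[...,2]-.028)<.008)
for sg in(1,-1):
    q=B[dark&(B[...,0]>15)&(B[...,0]<110)&(abs(B[...,1]*sg-70)<16)]
    print("rail",sg,len(q),np.percentile(q[:,1],[2,50,98]),np.polyfit(q[:,0],q[:,1],1))
    q=B[dark&(B[...,0]<125)&(abs(B[...,1]*sg-70)<10)];print("near end x",q[:,0].min())
goto(-.165,0,.2)
E
```

```text
bottle [[ 79.55882343 146.2171342 ]]
offcut [[  98.68631973 -149.46432522]]
tape [[ -9.32793606 258.48838615]]
bottle pts [-339.83549648   85.55546189] [103.21511322 176.00426161] 1.2956712357336806
rail 1 259 [62.53284493 70.93660399 79.25143877] [-1.06947705e-03  7.09705833e+01]
near end x -538.0155606462768
rail -1 267 [-77.05967542 -68.42999129 -59.9968576 ] [-1.00012594e-02 -6.79364565e+01]
near end x 3.175757858442423
t 1.1 now bay [-0.3297 -0.528 ] z 0.2226 rot [180.     0.    22.05] F [-0.7  0.3  0. ] w 0.08720440017675146
shift [ 0.3734 -0.408   0.0226] turn 25.147496473343086
```

```bash
sed -i 's/^BO=.*/BO=np.array([.6018,-.0918]);BY=np.radians(-3.3)/' h.py
```

drive_tool:
  moves: "0.03 -0.033 0 3 0.5; 0.06 -0.066 0 6 0.5; 0.09 -0.099 0 9 0.5; 0.12 -0.132 0 12 0.5; 0.15 -0.165 0 15 0.5; 0.18 -0.198 0 18 0.5; 0.21 -0.231 0 21 0.5; 0.24 -0.263 0 25.3 0.5"

```text
time_s: 1.9
tool_pos: [0.3681, -0.2668, 0.2229]
tool_rot: [179.9, -0.0, -3.4]
force: [0.4, 0.0, 0.3]
grip_width: 0.0654
```

```bash
python3 -c "
from h import *
goto(-.168,0,.15)"
```

```text
t 1.9 now bay [-0.2232 -0.1882] z 0.2229 rot [ 1.7995e+02 -4.0000e-02 -3.4000e+00] F [0.4 0.  0.3] w 0.06538690722606572
shift [ 0.0549 -0.1883  0.0729] turn -0.0994404378102644
```

drive_tool:
  moves: "0.012 -0.035 0 0 0.5; 0.024 -0.075 0 0 0.5; 0.036 -0.115 0 0 0.5; 0.048 -0.155 0 0 0.5; 0.055 -0.188 0.02 0 0.5; 0.055 -0.188 0.05 0 0.5; 0.055 -0.188 0.07 0 0.5; 0.055 -0.188 0.073 0 0.5"

```text
time_s: 2.7
tool_pos: [0.4315, -0.0834, 0.1474]
tool_rot: [-180.0, 0.2, -3.2]
force: [-0.6, -0.5, 0.5]
grip_width: 0.0653
```

Run:
```python
from h import *
goto(-.168,0,.026)
im,D=read_camera("wrist");cv2.imwrite("pics/w1.png",im[:,:,::-1])
t,d=read_camera("top");cv2.imwrite("pics/t1.png",t[130:350,220:500,::-1].repeat(2,0).repeat(2,1))
cv2.imwrite("pics/m1.png",np.hstack([cv2.resize(im,(400,300)),cv2.resize(t[130:350,220:500],(382,300))])[:,:,::-1])
```

```text
t 2.7 now bay [-0.1705 -0.0014] z 0.1474 rot [-179.95    0.24   -3.2 ] F [-0.6 -0.5  0.5] w 0.06528882302934062
shift [ 0.0025 -0.0014  0.1214] turn 0.09918171017160358
```

View pics/m1.png

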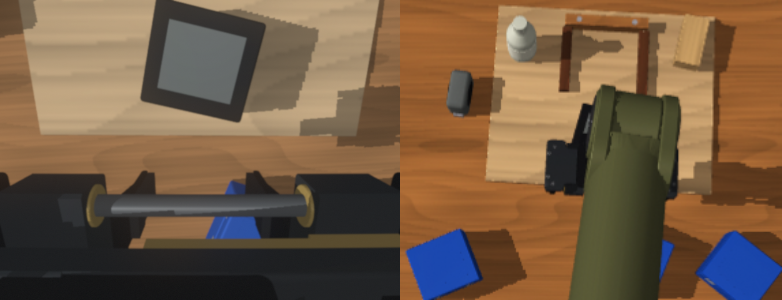

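The wrist view shows the case's right near corner closest to the fingers, with clear space to descend behind it. The arm blocks the top camera here.

drive_tool:
  moves: "0.002 -0.001 0.03 0 0.5; 0.002 -0.001 0.06 0 0.5; 0.002 -0.001 0.09 0 0.5; 0.002 -0.001 0.11 0 0.5; 0.002 -0.001 0.118 0 0.5; 0.002 -0.001 0.121 0 0.5; 0.002 -0.001 0.121 0 0.5; 0.002 -0.001 0.121 0 0.5"

```text
time_s: 3.6
tool_pos: [0.4366, -0.0836, 0.0298]
tool_rot: [180.0, -0.1, -3.3]
force: [0.8, -0.0, 0.4]
grip_width: 0.0651
```

drive_tool:
  moves: "0.004 0 0 0 0.5; 0.008 0 0 0 0.5; 0.012 0 0 0 0.5; 0.016 0 0 0 0.5; 0.020 0 0 0 0.5; 0.024 0 0 0 0.5; 0.027 0 0 0 0.5; 0.030 0 0 0 0.5"

```text
time_s: 4.4
tool_pos: [0.4636, -0.0858, 0.028]
tool_rot: [179.9, 0.2, -3.3]
force: [-5.0, -1.0, 3.4]
grip_width: 0.0651
```

Run:
```python
from h import *
goto(-.115,0,.026)
im,D=read_camera("wrist");cv2.imwrite("pics/w2.png",im[:,:,::-1])
print(calibration("wrist"))
```

```text
t 4.4 now bay [-0.1383 -0.002 ] z 0.028 rot [179.94   0.23  -3.32] F [-5.  -1.   3.4] w 0.06508957886975307
shift [ 0.0233 -0.002   0.002 ] turn -0.02189547017196841
{'intrinsics': array([[386.93475494,   0.        , 320.18427069],
       [  0.        , 386.93475494, 237.00160634],
       [  0.        ,   0.        ,   1.        ]]), 'k1': -0.01713694500219017, 'T_tool_cam': array([[ 1.68415509e-05,  9.64940113e-01,  2.62470146e-01,
         7.07712514e-02],
       [ 9.99999593e-01, -2.52883280e-04,  8.65529585e-04,
         9.70683398e-05],
       [ 9.01558527e-04,  2.62470025e-01, -9.64939725e-01,
        -1.60868902e-01],
       [ 0.00000000e+00,  0.00000000e+00,  0.00000000e+00,
         1.00000000e+00]])}
```

View pics/w2.png

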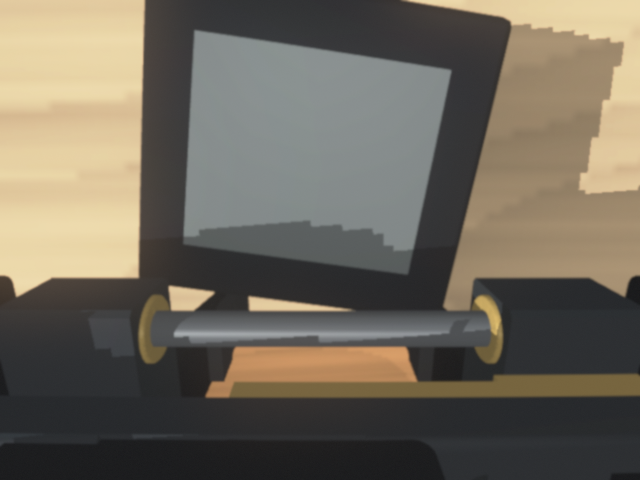

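Contact: the right finger is on the near corner with 5 N, and the case is turning slowly. I'll add label tracking and keep squaring.

```bash
cat >> h.py <<'E'
from scipy.spatial.transform import Rotation as Ro
def wrist_case(save=None):
    o=get_obs();im,D=read_camera("wrist")
    if save: cv2.imwrite(save,im[:,:,::-1])
    c=calibration("wrist");K=np.array(c["intrinsics"]);T=np.eye(4);T[:3,:3]=Ro.from_euler("xyz",o["tool_rot"],degrees=True).as_matrix();T[:3,3]=o["tool_pos"]
    T=T@np.array(c["T_tool_cam"])
    I=im.astype(int);m=((I[...,2]>=I[...,0]-2)&(I[...,1]>60)).astype(np.uint8);m[300:]=0
    m=cv2.morphologyEx(m,cv2.MORPH_OPEN,np.ones((5,5)))
    n,l,s,_=cv2.connectedComponentsWithStats(m);k=1+s[1:,4].argmax()
    h=cv2.convexHull(cv2.findContours((l==k).astype(np.uint8),cv2.RETR_EXTERNAL,cv2.CHAIN_APPROX_NONE)[0][0])[:,0].astype(float)
    d=(h-K[:2,2])/[K[0,0],K[1,1]];q=d.copy()
    for _ in range(10): q=d/(1+c["k1"]*(q**2).sum(1,keepdims=True))
    r=np.c_[q[:,0],-q[:,1],-np.ones(len(q))]@T[:3,:3].T
    P=T[:3,3]+r*((.076-T[2,3])/r[:,2])[:,None]
    b=tobay(P);ctr,wh,a=rect(b);a=(a+45)%90-45
    print("label px",s[k][:4],"ctr bay mm",(ctr*1000).round(1),"size",np.round(wh,1),"yaw rel bay",round(a,2),"F",o["force"].round(1))
    return im,T
E
python3 -c "
from h import *
wrist_case()"
```

```text
label px [182  30 269 244] ctr bay mm [-74.7   1.6] size [70.9 60.4] yaw rel bay -7.81 F [-1.8 -1.2  0.1]
```

drive_tool:
  moves: "0.003 0 0 0 0.5; 0.006 0 0 0 0.5; 0.009 0 0 0 0.5; 0.012 0 0 0 0.5; 0.014 0 0 0 0.5; 0.016 0 0 0 0.5; 0.018 0 0 0 0.5; 0.018 0 0 0 0.5"

```text
time_s: 5.3
tool_pos: [0.4838, -0.0857, 0.0287]
tool_rot: [-180.0, -0.0, -3.2]
force: [-1.4, -0.6, -0.5]
grip_width: 0.0652
```

```bash
python3 -c "
from h import *
goto(-.115,0,.026)
wrist_case()"
```

```text
t 5.3 now bay [-0.1181 -0.0007] z 0.0287 rot [-1.7999e+02 -5.0000e-02 -3.2400e+00] F [-1.4 -0.6 -0.5] w 0.0652371916594374
shift [ 0.0031 -0.0007  0.0027] turn 0.05946035874804455
label px [164  68 257 211] ctr bay mm [-61.    7.6] size [71.  60.4] yaw rel bay -0.79 F [-1.4 -0.6 -0.5]
```

Square now (about -0.8°), but the case has drifted about 7 mm left. I'll back off and look from above at both the battens and the case.

drive_tool:
  moves: "-0.008 0 0 0 0.5; -0.012 0 -0.02 0 0.5; -0.012 0 -0.06 0 0.5; -0.012 0 -0.1 0 0.5; -0.012 0 -0.14 0 0.5; -0.012 0 -0.18 0 0.5; -0.012 0 -0.21 0 -0.5; -0.012 0 -0.21 0 -1"

```text
time_s: 6.15
tool_pos: [0.4742, -0.085, 0.2436]
tool_rot: [179.8, -0.6, -3.2]
force: [1.2, 0.8, 0.8]
grip_width: 0.0563
```

drive_tool:
  moves: "0 0 0 0 -1; 0 0 0 0 -1; 0 0 0 0 -1; 0 0 0 0 -1; 0 0 0 0 -1; 0 0 0 0 -1; 0 0 0 0 -1; 0 0 0 0 -1"

```text
time_s: 6.95
tool_pos: [0.4713, -0.0852, 0.2385]
tool_rot: [180.0, 0.0, -3.3]
force: [0.9, 0.1, 0.7]
grip_width: 0.0013
```

```bash
cat >> h.py <<'E'
def ortho(im,T,z,name,x0=-130,x1=150,y0=-100,y1=100,s=2.5):
    """bay-frame orthophoto of plane z: up=+x, left=+y; s px/mm"""
    c=calibration("wrist");K=np.array(c["intrinsics"])
    xs=np.arange(x1,x0,-1/s)/1000;ys=np.arange(y1,y0,-1/s)/1000
    X,Y=np.meshgrid(xs,ys,indexing="ij");cc,ss=np.cos(BY),np.sin(BY)
    P=np.stack([BO[0]+cc*X-ss*Y,BO[1]+ss*X+cc*Y,np.full_like(X,z)],-1)-T[:3,3]
    p=P@T[:3,:3];a=p[...,0]/-p[...,2];b=-p[...,1]/-p[...,2];f=1+c["k1"]*(a*a+b*b)
    o=cv2.remap(im,(K[0,0]*a*f+K[0,2]).astype(np.float32),(K[1,1]*b*f+K[1,2]).astype(np.float32),cv2.INTER_LINEAR)
    if name: cv2.imwrite(name,o[:,:,::-1])
    return o
E
python3 - <<'E'
from h import *
goto(-.13,0,.25)
im,T=wrist_case()
a=ortho(im,T,.028,None,s=1.9);b=ortho(im,T,.076,None,s=1.9)
cv2.imwrite("pics/o3.png",np.hstack([a,b])[:,:,::-1]);print(a.shape)
E
```

```text
t 6.95 now bay [-0.1307 -0.001 ] z 0.2385 rot [180.     0.    -3.25] F [0.9 0.1 0.7] w 0.0012550722896327278
shift [ 0.0007 -0.001  -0.0115] turn 0.04807760606638909
label px [266  94  90  79] ctr bay mm [-61.1   7.4] size [71.4 60.8] yaw rel bay -1.06 F [0.9 0.1 0.7]
(532, 380, 3)
```

View pics/o3.png

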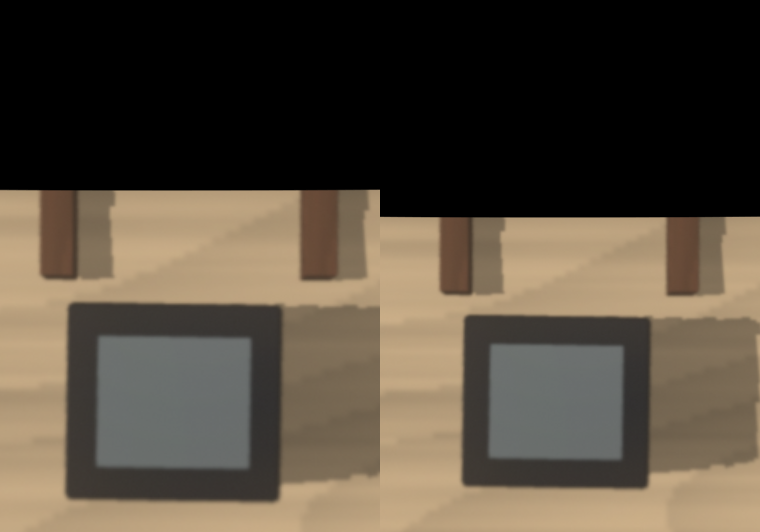

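The left half shows the lane between about col 75 and col 301, so its centre is at y ≈ +1 mm with the near ends at x ≈ 5. The right half shows the case centred at x −61, y +7 mm, square within 1°. I'll turn the tool 90° and push the case right by about 6.5 mm with both fingers spread on its left face.

drive_tool:
  moves: "0.009 -0.012 0 8 -1; 0.018 -0.024 0 16 -0.5; 0.027 -0.036 0 24 0.1; 0.036 -0.048 0 32 0.3; 0.045 -0.06 0 40 0.3; 0.054 -0.072 0 48 0.3; 0.062 -0.084 0 56 0.3; 0.070 -0.091 0 64 0.3"

```text
time_s: 7.8
tool_pos: [0.5396, -0.0036, 0.2319]
tool_rot: [179.4, 0.5, -59.9]
force: [-0.2, 0.5, -0.3]
grip_width: 0.0486
```

drive_tool:
  moves: "0 0 0 8 0.3; 0 0 0.03 16 0.3; 0 0 0.06 24 0.3; 0 0 0.08 26 0.3; 0 0 0.08 26 0.3; 0 0 0.08 26 0.3; 0 0 0.08 26 0.3; 0 0 0.08 26 0.3"

```text
time_s: 8.6
tool_pos: [0.5521, -0.0144, 0.1407]
tool_rot: [178.2, 1.4, -84.2]
force: [-21.6, -64.8, 41.4]
grip_width: 0.0566
```

```bash
python3 -c "
from h import *
goto(-.061,.09,.026,-90)
print(get_obs()['qpos'])
wrist_case('pics/w4.png')"
```

```text
t 8.6 now bay [-0.054   0.0744] z 0.1407 rot [178.22   1.39 -84.18] F [-21.6 -64.8  41.4] w 0.05657588371921697
shift [-0.0165  0.0044  0.1147] turn 9.121614488518333
[ -58.26715592   23.63968084   71.18903338  103.33798703  -24.28686927
   72.50139417 -154.20995074]
label px [286  65 127 145] ctr bay mm [-61.2   7.6] size [71.1 61.3] yaw rel bay -0.81 F [-21.6 -64.8  41.4]
```

The turn ran joints 3 and 7 into their limits, so I'm reversing it now.

drive_tool:
  moves: "0 0 0 -4 0.3; 0 0 -0.03 -10 0.3; 0 0 -0.06 -18 0.3; 0 0 -0.08 -26 0.3; 0 0 -0.08 -34 0.3; 0 0 -0.08 -42 0.3; 0 0 -0.08 -50 0.3; 0 0 -0.08 -58 0.3"

```text
time_s: 9.45
tool_pos: [0.5551, -0.02, 0.2214]
tool_rot: [-179.7, 2.2, -26.1]
force: [0.6, -0.0, -0.7]
grip_width: 0.0564
```

```bash
python3 -c "
from h import *
goto(-.061,.09,.25,0)
print(get_obs()['qpos'])"
```

```text
t 9.45 now bay [-0.0507  0.069 ] z 0.2214 rot [-179.7     2.19  -26.13] F [ 0.6 -0.  -0.7] w 0.05636166675446344
shift [-0.0176 -0.0154 -0.0286] turn -22.83246250137729
[ -52.95260268   13.43579462   61.74036459   97.0035417   -13.01420299
   78.87254217 -105.02954485]
```

drive_tool:
  moves: "0 0 0 -8 0.3; 0 0 0 -16 0.3; 0 0 0 -24 0.3; 0 0 0 -32 0.3; 0 0 0 -40 0.3; 0 0 0 -48 0.3; 0 0 0 -56 0.3; 0 0 0 -64 0.3"

```text
time_s: 10.25
tool_pos: [0.5551, -0.0201, 0.2213]
tool_rot: [-177.9, 0.7, 37.9]
force: [0.0, 0.9, -0.0]
grip_width: 0.0566
```

drive_tool:
  moves: "0 0 0 -8 0.3; 0 0 0 -16 0.3; 0 0 0 -24 0.3; 0 0 0 -32 0.3; 0 0 0 -40 0.3; 0 0 0 -48 0.3; 0 0 0 -48 0.3; 0 0 0 -48 0.3"

```text
time_s: 11.05
tool_pos: [0.5551, -0.0198, 0.2212]
tool_rot: [-178.1, -1.1, 85.3]
force: [0.5, 0.4, 0.0]
grip_width: 0.0569
```

```bash
python3 -c "
from h import *
goto(-.061,.09,.026,90)
print(get_obs()['qpos'])"
```

```text
t 11.05 now bay [-0.0507  0.0692] z 0.2212 rot [-178.05   -1.07   85.32] F [0.5 0.4 0. ] w 0.056877693198891396
shift [ 0.0206 -0.0108  0.1952] turn -1.3753985365798655
[-40.43883257  10.17476137  45.85975368  96.70989204  -8.51978627
  78.26556304   2.3229512 ]
```

```bash
cat >> h.py <<'E'
def goto(x,y,z,yaw=0):
    o=get_obs();p=o["tool_pos"];R=Ro.from_euler("xyz",o["tool_rot"],degrees=True).as_matrix()
    c,s=np.cos(BY),np.sin(BY);g=np.array([BO[0]+c*x-s*y-p[0],BO[1]+s*x+c*y-p[1],z-p[2]])
    print("t",o["time_s"],"bay mm",(tobay(p[None])[0]*1000).round(1),"z",p[2].round(4),"rot",o["tool_rot"].round(2),"F",o["force"].round(1),"w",o["grip_width"].round(4))
    print("shift",(R.T@g).round(4),"turn",round(o["tool_rot"][2]-np.degrees(BY)-yaw,2),"zaxis",R[:,2].round(3))
    B=np.array([[c,-s,0],[s,c,0],[0,0,1]]);print("10mm bay x,y in tool:",(R.T@B[:,:2]*10).T.round(2).tolist())
E
python3 -c "
from h import *
goto(-.061,.09,.03,90)"
```

```text
Traceback (most recent call last):
  File "h.py", line 63, in goto
    print("t",o["time_s"],"bay mm",(tobay(p[None])[0]*1000).round(1),"z",p[2].round(4),"rot",o["tool_rot"].round(2),"F",o["force"].round(1),"w",o["grip_width"].round(4))
                                                                                                                                                ^^^^^^^^^^^^^^^^^^^^^
AttributeError: 'float' object has no attribute 'round'
```

```bash
sed -i 's/,o\["grip_width"\].round(4))/,o["grip_width"])/' h.py
python3 -c "
from h import *
goto(-.061,.09,.03,90)"
```

```text
t 11.05 bay mm [-50.7  69.2] z 0.2212 rot [-178.05   -1.07   85.32] F [0.5 0.4 0. ] w 0.056877693198891396
shift [ 0.017  -0.0043  0.1918] turn -1.38 zaxis [-0.032  0.021 -0.999]
10mm bay x,y in tool: [[0.24, 9.99, -0.34], [10.0, -0.23, 0.2]]
```

drive_tool:
  moves: "0.017 -0.004 0 -1.4 0.3; 0.017 -0.004 0.03 -1.4 0.3; 0.017 -0.004 0.065 -1.4 0.3; 0.017 -0.004 0.1 -1.4 0.3; 0.017 -0.004 0.135 -1.4 0.3; 0.017 -0.004 0.165 -1.4 0.3; 0.017 -0.004 0.185 -1.4 0.3; 0.017 -0.004 0.191 -1.4 0.3"

```text
time_s: 11.85
tool_pos: [0.5442, 0.0037, 0.0282]
tool_rot: [-177.8, -1.1, 87.0]
force: [-0.2, -0.5, 0.2]
grip_width: 0.0565
```

```bash
python3 -c "
from h import *
goto(-.061,.0665,.03,90);print(get_obs()['qpos'])"
```

```text
t 11.85 bay mm [-63.  92.] z 0.0282 rot [-177.81   -1.09   87.  ] F [-0.2 -0.5  0.2] w 0.056484185182878247
shift [-0.0254  0.0018 -0.0023] turn 0.3 zaxis [-0.037  0.021 -0.999]
10mm bay x,y in tool: [[-0.05, 9.99, -0.38], [10.0, 0.06, 0.19]]
[-37.64704941  21.35869872  41.43541345 109.43815505 -17.90645559
  57.7594332    9.13855097]
```

drive_tool:
  moves: "-0.006 0 0 0 0.3; -0.012 0 0 0 0.3; -0.017 0 0 0 0.3; -0.021 0 0 0 0.3; -0.024 0 0 0 0.3; -0.026 0 0 0 0.3; -0.028 0 0 0 0.3; -0.028 0 0 0 0.3"

```text
time_s: 12.65
tool_pos: [0.5458, -0.0235, 0.0311]
tool_rot: [-178.1, -1.3, 87.0]
force: [-1.2, 6.1, 4.8]
grip_width: 0.0562
```

```bash
python3 -c "
from h import *
goto(-.061,.0605,.03,90)
im,d=read_camera('side');cv2.imwrite('pics/s5.png',im[140:300,220:480,::-1].repeat(2,0).repeat(2,1))"
```

```text
t 12.65 bay mm [-59.9  65. ] z 0.0311 rot [-178.15   -1.34   87.02] F [-1.2  6.1  4.8] w 0.0562179248712278
shift [-0.0045 -0.0011  0.0011] turn 0.32 zaxis [-0.031  0.025 -0.999]
10mm bay x,y in tool: [[-0.06, 9.99, -0.32], [10.0, 0.06, 0.23]]
```

View pics/s5.png

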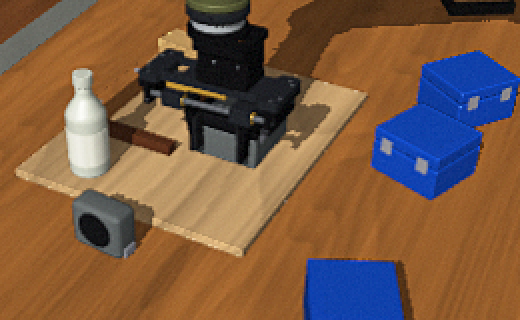

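Both fingers are on the case's left face and everything else is untouched. I'll push another 5 mm.

drive_tool:
  moves: "-0.001 0 0 0 0.3; -0.002 0 0 0 0.3; -0.003 0 0 0 0.3; -0.004 0 0 0 0.3; -0.0045 0 0 0 0.3; -0.005 0 0 0 0.3; -0.005 0 0 0 0.3; -0.005 0 0 0 0.3"

```text
time_s: 13.5
tool_pos: [0.5458, -0.0281, 0.0311]
tool_rot: [-178.2, -1.4, 87.0]
force: [-0.2, 5.4, 5.1]
grip_width: 0.0564
```

```bash
python3 -c "
from h import *
goto(-.061,.0605,.03,90)"
```

```text
t 13.5 bay mm [-59.6  60.4] z 0.0311 rot [-178.18   -1.35   87.05] F [-0.2  5.4  5.1] w 0.05639640176531679
shift [ 0.0001 -0.0014  0.0012] turn 0.35 zaxis [-0.03   0.025 -0.999]
10mm bay x,y in tool: [[-0.06, 9.99, -0.32], [10.0, 0.07, 0.23]]
```

drive_tool:
  moves: "0.01 0 0 0 0.3; 0.025 0 0 0 0.3; 0.025 0 -0.03 0 0.3; 0.025 0 -0.07 0 0.3; 0.025 0 -0.11 8 0.5; 0.025 0 -0.15 16 0.5; 0.025 0 -0.19 24 0.5; 0.025 0 -0.21 32 0.5"

```text
time_s: 14.3
tool_pos: [0.5541, -0.01, 0.2438]
tool_rot: [-178.0, -0.1, 54.7]
force: [0.1, 0.9, -0.1]
grip_width: 0.0647
```

drive_tool:
  moves: "0 0 0 8 0.5; 0 0 0 16 0.5; 0 0 0 24 0.5; 0 0 0 32 0.5; 0 0 0 40 0.5; 0 0 0 48 0.5; 0 0 0 56 0.5; 0 0 0 57 0.5"

```text
time_s: 15.1
tool_pos: [0.5525, -0.0097, 0.24]
tool_rot: [-178.9, 1.9, -2.0]
force: [-1.2, 0.4, 0.5]
grip_width: 0.0655
```

```bash
python3 -c "
from h import *
goto(-.115,0.001,.24,0);print(get_obs()['qpos'])"
```

```text
t 15.1 bay mm [-53.9  79.1] z 0.24 rot [-178.86    1.93   -2.05] F [-1.2  0.4  0.5] w 0.06545931462769054
shift [-0.0628  0.0768  0.0006] turn 1.25 zaxis [-0.033  0.021 -0.999]
10mm bay x,y in tool: [[9.99, 0.21, -0.34], [0.22, -10.0, 0.19]]
[-51.54926614  10.93126306  57.73287633  95.73897194 -10.37388017
  80.56236088 -84.29662789]
```

drive_tool:
  moves: "-0.012 0.015 0 1.2 0.5; -0.024 0.03 0 1.2 0.5; -0.036 0.045 0 1.2 0.5; -0.05 0.06 0 1.2 0.5; -0.063 0.077 0 1.2 0.5; -0.063 0.077 0 1.2 0.5; -0.063 0.077 0 1.2 0.5; -0.063 0.077 0 1.2 0.5"

```text
time_s: 15.9
tool_pos: [0.4876, -0.0839, 0.2408]
tool_rot: [-178.9, 1.9, -3.1]
force: [-0.3, -0.1, -0.1]
grip_width: 0.0653
```

```bash
cat > look.py <<'E'
from h import *
import sys
im,T=wrist_case()
a=ortho(im,T,.028,None,s=1.9);b=ortho(im,T,.076,None,s=1.9)
cv2.imwrite(sys.argv[1],np.hstack([a,b])[:,:,::-1])
E
python3 -c "
from h import *
goto(-.14,0.001,.028,0);print(get_obs()['qpos'])"; python3 look.py pics/o6.png
```

```text
t 15.9 bay mm [-114.5    1.3] z 0.2408 rot [-178.88    1.92   -3.07] F [-0.3 -0.1 -0.1] w 0.06532382870144984
shift [-0.0184  0.0043  0.2135] turn 0.23 zaxis [-0.032  0.021 -0.999]
10mm bay x,y in tool: [[9.99, 0.03, -0.34], [0.04, -10.0, 0.19]]
[-52.82832018  -2.00567187  59.904307   103.10121012   0.76597867
  79.89531282 -86.20119216]
label px [285 107  89  77] ctr bay mm [-60.3  -1.7] size [60.6 71. ] yaw rel bay 0.18 F [-0.3 -0.1 -0.1]
```

View pics/o6.png

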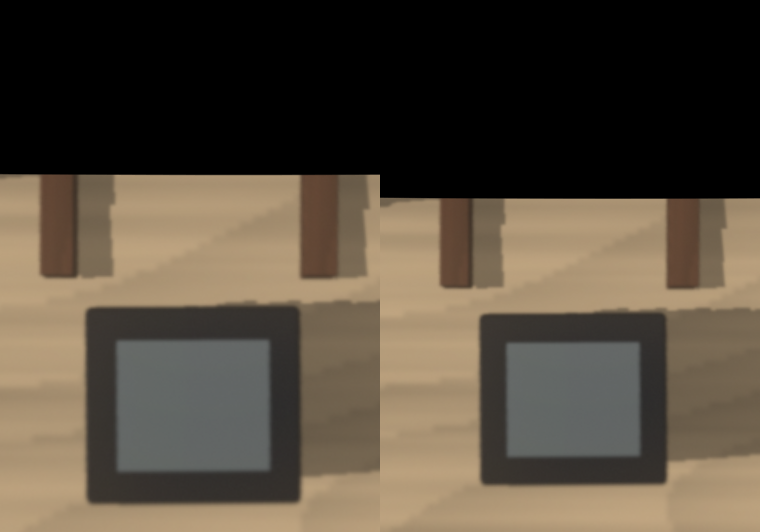

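The case is centred at about y −1.7 against the lane's centre at about +0.8, so it is 2.5 mm off out of 11 mm, and square to 0.2°. That's good enough to go in. I'll descend behind it.

drive_tool:
  moves: "-0.018 0.004 0 0.2 0.5; -0.018 0.004 0.04 0.2 0.5; -0.018 0.004 0.08 0.2 0.5; -0.018 0.004 0.12 0.2 0.5; -0.018 0.004 0.16 0.2 0.5; -0.018 0.004 0.19 0.2 0.5; -0.018 0.004 0.21 0.2 0.5; -0.018 0.004 0.212 0.2 0.5"

```text
time_s: 16.75
tool_pos: [0.4597, -0.0833, 0.0269]
tool_rot: [-179.1, 2.3, -3.3]
force: [-0.7, 0.4, 0.4]
grip_width: 0.0653
```

```bash
python3 -c "
from h import *
goto(-.11,-0.001,.028,0);print(get_obs()['qpos'])
wrist_case()"
```

```text
t 16.75 bay mm [-142.3    0.3] z 0.0269 rot [-179.06    2.28   -3.34] F [-0.7  0.4  0.4] w 0.0653042311556011
shift [ 0.0322  0.0013 -0.0024] turn -0.04 zaxis [-0.039  0.019 -0.999]
10mm bay x,y in tool: [[9.99, -0.01, -0.4], [-0.01, -10.0, 0.16]]
[-46.20138746  15.50481271  59.71529038 120.05877842 -16.91402497
  55.64079145 -70.45725656]
label px [184   0 282 208] ctr bay mm [-63.9  -1.6] size [53.  70.5] yaw rel bay 0.13 F [-0.7  0.4  0.4]
```

drive_tool:
  moves: "0.006 0.001 0 0 0.5; 0.012 0.001 -0.0005 0 0.5; 0.018 0.001 -0.0007 0 0.5; 0.023 0.001 -0.001 0 0.5; 0.027 0.001 -0.001 0 0.5; 0.031 0.001 -0.0012 0 0.5; 0.035 0.001 -0.0014 0 0.5; 0.038 0.001 -0.0015 0 0.5"

```text
time_s: 17.6
tool_pos: [0.4983, -0.0868, 0.0295]
tool_rot: [-178.8, 2.2, -3.4]
force: [-5.7, 0.1, 4.2]
grip_width: 0.0652
```

```bash
python3 -c "
from h import *
goto(-.07,-0.001,.028,0)
wrist_case()"
```

```text
t 17.6 bay mm [-103.7   -1. ] z 0.0295 rot [-178.84    2.17   -3.42] F [-5.7  0.1  4.2] w 0.06524125682200077
shift [ 0.0337 -0.0001  0.0003] turn -0.12 zaxis [-0.037  0.023 -0.999]
10mm bay x,y in tool: [[9.99, -0.03, -0.38], [-0.02, -10.0, 0.2]]
label px [191  72 262 209] ctr bay mm [-45.6  -2.1] size [70.7 60.2] yaw rel bay -0.09 F [-5.7  0.1  4.2]
```

drive_tool:
  moves: "0.004 -0.0003 0 0 0.5; 0.008 -0.0006 -0.0003 0 0.5; 0.012 -0.0009 -0.0005 0 0.5; 0.016 -0.0012 -0.0006 0 0.5; 0.020 -0.0014 -0.0008 0 0.5; 0.024 -0.0016 -0.0009 0 0.5; 0.028 -0.0018 -0.001 0 0.5; 0.032 -0.002 -0.0012 0 0.5"

```text
time_s: 18.45
tool_pos: [0.5322, -0.0868, 0.0297]
tool_rot: [-178.9, 1.9, -3.4]
force: [-2.5, -0.8, -0.5]
grip_width: 0.0656
```

```bash
python3 -c "
from h import *
goto(-.04,0.001,.028,0)
im,T=wrist_case()
a=ortho(im,T,.028,None,s=1.9,x0=-60,x1=120);b=ortho(im,T,.076,None,s=1.9,x0=-60,x1=120)
cv2.imwrite('pics/o7.png',np.hstack([a,b])[:,:,::-1])"
```

```text
t 18.45 bay mm [-69.8   1. ] z 0.0297 rot [-178.89    1.95   -3.4 ] F [-2.5 -0.8 -0.5] w 0.06562020923256764
shift [ 0.0298 -0.      0.0007] turn -0.1 zaxis [-0.033  0.021 -0.999]
10mm bay x,y in tool: [[9.99, -0.02, -0.34], [-0.02, -10.0, 0.19]]
label px [191  72 261 208] ctr bay mm [-11.9  -0.1] size [60.4 70.8] yaw rel bay 0.03 F [-2.5 -0.8 -0.5]
```

View pics/o7.png

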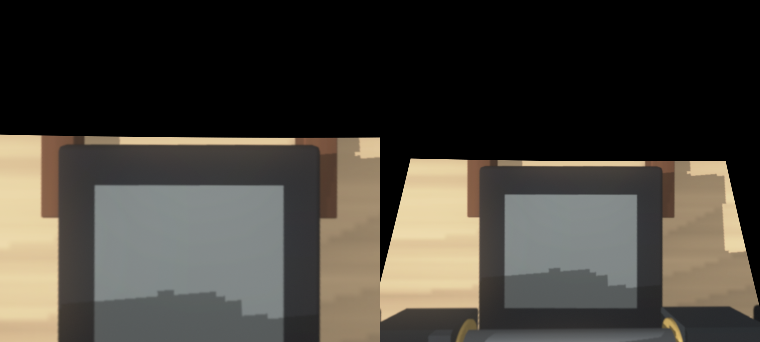

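The nose is between the battens: case at y −0.1 against the lane's centre at +0.8, so about 10 mm clear each side, and square. I'll continue straight in.

drive_tool:
  moves: "0.004 -0.0001 0 0 0.5; 0.008 -0.0002 -0.0003 0 0.5; 0.012 -0.0003 -0.0005 0 0.5; 0.016 -0.0004 -0.0006 0 0.5; 0.020 -0.0004 -0.0007 0 0.5; 0.024 -0.0005 -0.0008 0 0.5; 0.028 -0.0005 -0.001 0 0.5; 0.032 -0.0005 -0.0011 0 0.5"

```text
time_s: 19.3
tool_pos: [0.5643, -0.0882, 0.0298]
tool_rot: [-178.9, 1.9, -3.4]
force: [-3.7, -0.3, 1.4]
grip_width: 0.0652
```

drive_tool:
  moves: "0.004 0 0 0 0.5; 0.008 0 -0.0003 0 0.5; 0.012 0 -0.0005 0 0.5; 0.016 0 -0.0006 0 0.5; 0.020 0 -0.0007 0 0.5; 0.024 0 -0.0008 0 0.5; 0.028 0 -0.001 0 0.5; 0.032 0 -0.0011 0 0.5"

```text
time_s: 20.1
tool_pos: [0.5962, -0.0902, 0.0298]
tool_rot: [-178.9, 1.9, -3.4]
force: [-4.1, -0.2, 1.4]
grip_width: 0.0652
```

```bash
python3 -c "
from h import *
goto(.021,0.001,.028,0);print(get_obs()['qpos'])
wrist_case()"
```

```text
t 20.1 bay mm [-5.7  1.3] z 0.0298 rot [-178.89    1.94   -3.41] F [-4.1 -0.2  1.4] w 0.06523251375867076
shift [0.0267 0.0002 0.0009] turn -0.11 zaxis [-0.033  0.021 -0.999]
10mm bay x,y in tool: [[9.99, -0.03, -0.34], [-0.02, -10.0, 0.19]]
[-33.16869479  32.1178057   51.2282237  101.17975463 -28.62819763
  62.82695601 -65.10313634]
label px [192  72 260 208] ctr bay mm [52.2  0.1] size [70.8 60.4] yaw rel bay -0.21 F [-4.1 -0.2  1.4]
```

26.8 mm to home. I'll push 24 mm, then close the gap slowly while watching the force.

drive_tool:
  moves: "0.004 0 0 0 0.5; 0.008 0 -0.0003 0 0.5; 0.012 0 -0.0004 0 0.5; 0.015 0 -0.0005 0 0.5; 0.018 0 -0.0006 0 0.5; 0.020 0 -0.0007 0 0.5; 0.022 0 -0.0008 0 0.5; 0.024 0 -0.0008 0 0.5"

```text
time_s: 20.95
tool_pos: [0.6198, -0.0917, 0.0299]
tool_rot: [-178.9, 2.0, -3.4]
force: [-4.5, 0.1, 2.0]
grip_width: 0.0653
```

drive_tool:
  moves: "0.0005 0 0 0 0.5; 0.001 0 0 0 0.5; 0.0015 0 0 0 0.5; 0.002 0 0 0 0.5; 0.0025 0 0 0 0.5; 0.003 0 0 0 0.5; 0.003 0 0 0 0.5; 0.003 0 0 0 0.5"

```text
time_s: 21.75
tool_pos: [0.6228, -0.0919, 0.0299]
tool_rot: [-178.9, 1.9, -3.4]
force: [-4.7, 0.3, 3.0]
grip_width: 0.0655
```

```bash
python3 -c "
from h import *
goto(.021,0.001,.028,0)
wrist_case()"
```

```text
t 21.75 bay mm [21.   1.1] z 0.0299 rot [-178.89    1.93   -3.42] F [-4.7  0.3  3. ] w 0.06551259894922179
shift [0.0001 0.0002 0.0019] turn -0.12 zaxis [-0.033  0.021 -0.999]
10mm bay x,y in tool: [[9.99, -0.03, -0.34], [-0.02, -10.0, 0.19]]
label px [192  72 260 208] ctr bay mm [78.8 -0.1] size [70.8 60.4] yaw rel bay -0.19 F [-4.7  0.3  3. ]
```

drive_tool:
  moves: "0.0005 0 0 0 0.5; 0.001 0 0 0 0.5; 0.001 0 0 0 0.5; 0.0015 0 0 0 0.5; 0.0015 0 0 0 0.5; 0.002 0 0 0 0.5; 0.002 0 0 0 0.5; 0.002 0 0 0 0.5"

```text
time_s: 22.6
tool_pos: [0.6236, -0.0919, 0.0298]
tool_rot: [-178.9, 2.1, -3.4]
force: [-8.5, 0.5, 5.5]
grip_width: 0.0656
```

```bash
python3 -c "
from h import *
wrist_case()"
```

```text
label px [191  72 262 209] ctr bay mm [79.7 -0.1] size [70.8 60.4] yaw rel bay -0.09 F [-8.5  0.5  5.5]
```

The TCP stalled while the force rose to 8.5 N, so the case is against the stop. I'll retreat straight back along the lane, then up.

drive_tool:
  moves: "-0.004 0 0 0 0.5; -0.012 0 0.0003 0 0.5; -0.025 0 0.0006 0 0.5; -0.04 0 0.001 0 0.5; -0.055 0 0.001 0 0.5; -0.06 0 -0.04 0 0.5; -0.06 0 -0.08 0 0.5; -0.06 0 -0.12 0 0.5"

```text
time_s: 23.45
tool_pos: [0.5691, -0.0908, 0.153]
tool_rot: [-178.9, 1.8, -3.4]
force: [-0.4, 0.1, -0.3]
grip_width: 0.0655
```

drive_tool:
  moves: "0 0 -0.04 0 0.5; 0 0 -0.08 0 0.5; 0.02 0 -0.1 0 0.5; 0.02 0 -0.1 0 0.5; 0.02 0 -0.1 0 0.5; 0.02 0 -0.1 0 0.5; 0.02 0 -0.1 0 0.5; 0.02 0 -0.1 0 0.5"

```text
time_s: 24.25
tool_pos: [0.5914, -0.0941, 0.25]
tool_rot: [-178.9, 2.0, -3.4]
force: [-0.8, -0.2, -0.2]
grip_width: 0.0655
```

Run:
```python
from h import *
goto(0,0,.2)
im,T=wrist_case()
a=ortho(im,T,.028,None,s=1.9,x0=-40,x1=170);b=ortho(im,T,.076,None,s=1.9,x0=-40,x1=170)
cv2.imwrite('pics/o8.png',np.hstack([a,b])[:,:,::-1])
for n,z in(("glue_bottle",.012),("offcut",.012),("tape_measure",0)):
    t,d=read_camera("top");print(n,[(np.round(r["uv"],1).tolist(),round(r["conf"],2)) for r in pinpoint("top",n)[:2]])
```

```text
t 24.25 bay mm [-10.3  -2.9] z 0.25 rot [-178.87    2.02   -3.42] F [-0.8 -0.2 -0.2] w 0.06547807377702744
shift [ 0.012  -0.002   0.0496] turn -0.12 zaxis [-0.034  0.022 -0.999]
10mm bay x,y in tool: [[9.99, -0.03, -0.35], [-0.02, -10.0, 0.2]]
label px [276  60  90  80] ctr bay mm [79.1  0.1] size [71.2 60.8] yaw rel bay -0.29 F [-0.8 -0.2 -0.2]
glue_bottle []
offcut [([429.6, 165.1], 0.63)]
tape_measure [([268.3, 198.4], 0.96)]
```

View pics/o8.png

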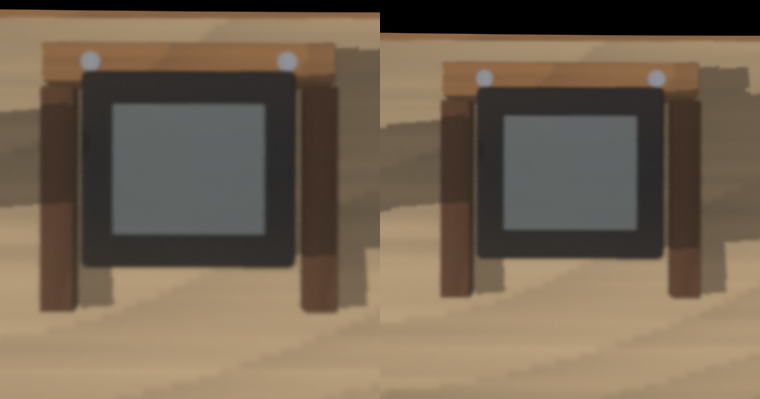

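The case sits flush against the stop, centred between the battens with clear gaps on both sides. Label centre is (79.1, 0.1) mm and the yaw is −0.3°. The arm is clear at z = 0.25 with no contact force, so I'm handing in.

```bash
python3 -c "
from h import *
print(sign_off())"
```

```text
the job is handed in; nothing more can be done
None
```

The case is home against the stop between the two battens, and I handed the job in at about 24 s. The sign-off gave no verdict.

**What I did:** I squared the case with two spread fingers. I then pushed it about 9 mm sideways onto the lane's centre line and slid it in until it met the stop (the tool stalled at about 8.5 N). I backed out along the lane before lifting.

**Last checks:**
- **Case position:** the wrist camera put the case centre at x 79.1 mm, where home is 79. It was within about 1 mm of the lane's centre line and 0.3° off square.
- **Battens and robot:** the picture showed clear gaps to both battens. The tool was at z 0.25 m with no contact force.

**What went wrong or disagreed:**
- **Joint limits:** one 90° turn of the tool ran joints 3 and 7 into their range limits. Joint 3 read 71.19° against a limit of 71.16°, and the wrist force reached about 80 N with nothing near the gripper to touch. I reversed it at once, but it left the tool tilted about 2° for the rest of the job. If that counts as passing the joint's range, the attempt fails on it.
- **Bystanders:** the last detections put the offcut 1 px from where it started and the tape measure 4–5 px, roughly 1 cm. I put that down to detector scatter, because the robot never came near the tape measure. The glue bottle was not detected in that last check; an earlier side picture showed it standing.

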